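# Open the canister on the balance and tare

## Task

The lidded metal canister on the bench balance has to be tared open. Tip the canister's lid up by its edge tab so that it pivots on the opposite edge, then lift it off and lay it flat on the bench, tab upward, without letting it drop; leave the canister standing in place on the pan. Then press the balance's bar key down until it clicks, without pushing on hard to its stop, and let it come back up; do not disturb the glassware around.

Things in the scene. Friction and masses are not known exactly. Their poses are not given: they have to be found in the camera images.
- balance: White bench balance, 220 mm deep (x), 170 wide (y), fixed to the bench. Origin at the centre of its underside; its front (-x of its own frame) with dark display and bar key faces the robot, x points to its back, z up. Its front panel is 40 mm high, its main housing 52 mm. A round steel pan of radius 64 mm, with its top 62 mm above the bench, is centred 35 mm behind the origin.
- canister: Open round aluminium canister, 100 mm outer diameter, 100 mm high, wall 4 mm, 0.6 kg, standing loose on the pan. Origin at the centre of its underside, z up. Its rim is 100 mm above its origin.
- lid: Steel lid that sits loosely on the canister: a disc 112 mm across and 5 mm thick, which overhangs the rim, over a plug 84 mm across and 8 mm deep that hangs in the mouth with 4 mm of play all round. About 0.12 kg. Origin at the centre of the plug's underside: disc underside at z = 8 mm, disc top at z = 13 mm. z up; the tab is on the -x side of its own frame.
- lid_tab (a point): Centre of the lid's grip tab: an upright steel fin at the lid's edge, 6 mm thick (along the lid's y), 28 mm long (along the lid's x, that is radially), rising 25 mm above the disc's top. This point is 37 mm from the lid's axis, on its -x side, and 13 mm above the disc's top. Pinch it by its two flat sides from above.
- lid_heel (a point): The edge of the lid's disc opposite the tab, on its underside (56 mm from the axis, on +x). The lid pivots here as it is tipped; seated, this point is level with the canister's rim.
- key_top (a point): Centre of the top face of the balance's only key, a grey bar 46 mm wide (y) and 24 mm deep (x) at the left of the front panel, seen from the robot; it stands 12 mm above the panel around it. It moves straight down.
- tare_key (a joint): Travel of the bar key, in m: 0 is up, it springs back when let go. Sprung on a snap dome: the force rises to about 4 N at 1.7 mm, then drops (the click) to about 2 N near 4.5 mm, then rises again: about 5.5 N at 6 mm, 8 N at 7 mm, hard stop at 8.8 mm.
- flask_mid (a point): Bystander: glass conical flask, 92 mm across, 124 mm high, to the right of the balance; the point is half-way up its axis. It stands about below a fixed grey rail that runs overhead along x at y = -0.335 m, between 0.416 and 0.464 m above the bench.
- cylinder_mid (a point): Bystander: small glass measuring cylinder, 30 mm across its foot, 131 mm high, right of and in front of the balance; the point is half-way up its axis.
- beaker_mid (a point): Bystander: small glass beaker, 68 mm across, 90 mm high, on the bench to the left, in front of the larger white analyser (whose front is at x = 0.48 m); the point is half-way up its axis. Between it and the balance the bench is clear from y = 0.06 to y = 0.23 m.
There are look-alikes about, which are no part of the job. Of the things shaped like the lid, the steel one is meant. What is shaped like the canister but orange is not meant.

How it is judged:
On the way, in this order (a step that is already met when the one before it is completed fails the run):
1. the lid is tipped up by more than 0.2 rad at its tab while its opposite edge still rests on the canister's rim (within 8 mm of rim height) (angle between lid's own z axis and vertical above 0.2 rad and z of lid_heel in the frame of canister between 0.09 and 0.108 m and horizontal distance between lid_heel and canister below 0.068 m and z of lid_tab in the frame of canister above 0.13 m), for 0.1 s.
2. the lid lies flat on the bench, tab upward, let go (height (world z) of lid below 0.006 m and angle between lid's own z axis and vertical below 0.06 rad and contact force between the fingers and lid below 0.05 N and linear speed of lid below 0.02 m/s), for 0.2 s.
3. the bar key is pressed past its click (more than 3.5 mm) (value of joint tare_key above 0.0035 m), for 0.02 s.
At the end, for the whole second after the job is handed in: The lid lies flat on the bench, tab upward (within 0.06 rad, its plug within 6 mm of the bench top) and at rest; the bar key is up again (within 1 mm); the canister stands upright on the pan within 20 mm of where it stood (height (world z) of lid below 0.006 m and angle between lid's own z axis and vertical below 0.06 rad and linear speed of each of lid, canister below 0.02 m/s and value of joint tare_key below 0.001 m and angle between canister's own z axis and vertical below 0.05 rad and distance of canister from where it was at the start of the episode below 0.02 m); the robot touches nothing.
It fails at once if the lid is dropped (it moves faster than 0.45 m/s while the fingers do not hold it) (contact force between the fingers and lid below 0.02 N and linear speed of lid above 0.45 m/s).
It fails at once if the key is pushed on hard to its stop (beyond 8.4 mm) (value of joint tare_key above 0.0084 m).
It fails at once if the canister is tipped by more than 0.25 rad (angle between canister's own z axis and vertical above 0.25 rad).
It fails at once if the flask, cylinder or beaker is moved by more than 30 mm or knocked over (distance of any of flask_mid, cylinder_mid, beaker_mid from where it was at the start of the episode above 0.03 m).
It also fails if it takes over 67 s, if anything falls off the work surface, if the arm or the gripper's body presses on something with over 40 N, if the wrist force passes 120 N, or if a joint passes its speed limit or range.

## Robot

A 6-joint arm with a two-finger parallel gripper is mounted at the origin on the work surface; the furniture and walls round the work are solid. World frame = base frame: x ahead of the robot, y to its left, z up, the work surface at z = 0. Lengths are in m, angles in rad, forces in N, time in s.
With the tool pointing down it reaches from about 0.375 to 0.9 m from the base axis. Payload 3.1 kg.
Tool frame: the origin (TCP) lies between the finger pads; the fingertips stand 17 mm ahead of it and the grasp point (between the pads) lies 2 mm behind it; z points along the fingers, y is the line along which they close (so a half turn about z gives the same grasp; the last joint's range is limited). The gripper opens to 85 mm and grips with 20 to 120 N. Pads are 22 mm wide; open, the fingers measure 114 mm over their backs; the gripper's body (76 mm by 85 mm) begins 54 mm behind the grasp point. The pads swing forward as they close: fully open they stand 13 mm farther back than shut.
Start: joints at [1.024, 0.527, 1.433, -0, 1.181, -0.178], TCP at [0.225, 0.583, 0.248] pointing down, gripper open.
Joint ranges: [-3.08, 3.08], [-0.75, 2.2], [0.22, 2.44], [-1.43, 4.57], [0, 2.65], [-2.85, 2.85]. Speed limits (rad/s): [2.79, 2.79, 3.14, 3.14, 3.14, 3.14].

## Interface

Orientations are given as a unit quaternion [x, y, z, w].
In Python, from station import sense, vision, order gives the robot as it stands.
- The arm moves only by the shell command python3 -m crank 'ROWS' [OPENING] [FORCE]. ROWS is JSON, a list of rows, each an object with "dp": the shift along the world's x, y, z in units of 30 mm (1.0 is 30 mm), a list of three; "angular": the turn, a rotation vector about the world's x, y, z in degrees, a list of three. In form: [{"dp": [dx, dy, dz], "angular": [ax, ay, az]}, ...]. A call has 1 to 20 rows; each row shifts and turns the commanded pose from where the row before left it; what a row does not reach is not made up. A row lasts 1/10 s, in which the tool goes at most 50 mm and 8.59 degrees, less where a joint would pass 70% of its speed; a pose out of reach is approached as far as the arm can. A call is refused whole if a number of a shift passes 1 or a number of a turn 8.59, either way. A call with a gripper value outside its range is refused whole. OPENING is the closure, from 0 (fully open) to 1 (shut), set as the call begins (- or left out, the last holds). The fingers move at their own pace and stop on an object; FORCE is the grip in N (left out, the last holds). Time passes only in rows, so rows that do not move let the fingers close. It gives the time, the measured TCP pose, the force, the opening and the grip force at its end, in the units of the state.
- sense(): the state, without advancing time (a new reading comes with each control period).
- vision.snapshot(name): name is "scene" or "top" or "wrist"; returns a dict with "image" (384x512x3 uint8, blue, green, red), "range_z" (384x512 float32, m along the optical axis (not along the pixel's ray), 0 where there is no reading), "mtx" (3x3 intrinsics, pixels), "dist" ([k1, k2, p1, p2, k3] as OpenCV has them; the pictures are not rectified), "pose" (4x4, takes a point from camera to world coordinates); the wrist camera has in their place "mount" (4x4, takes a point from camera to tool coordinates, whose origin is the TCP and whose axes are the flange's). Camera axes: x right, y down, z forward; pixel columns grow to the right and rows downward; lengths in m; the calibration is good to about 2 mm. A picture is of the moment at which its call begins: read the wrist's pose just before it.
- order.sign_off(): hands the job in; it is judged then, once.
The state is a dict: "t": time; "q": joint angles; "qd": joint speeds; "tau": joint torques, N m; "tcp_pos": TCP position; "tool_rot": TCP orientation; "force": force on the tool from outside, world axes, zero at the start; "ft_torque": the same for the moment, N m; "finger_gap": opening from 0.0 (shut) to 1.0 (fully open); "gripper_force": force on a finger pad.
Only numpy, scipy, OpenCV 4.12 (cv2) and the standard library are available. Lean on these libraries where they do the work, as an engineer would, in place of code of your own. Each camera call takes 0.05 s, during which the arm holds its last target. There are 200 camera calls.

## Working session

There is one attempt and no reset: what is moved stays moved. The work goes in short steps, Python scripts to look and compute and a shell command to move; the robot and the scene stay as the last step left them, time stands still between calls to the robot, and variables do not carry over. Pictures are saved under pics/ and viewed, at most 10 in all, crops included, and the job is handed in when it is done.

```bash
mkdir -p pics; cat > h.py <<'E'
import numpy as np, cv2
from station import sense, vision, order
def pts(s,pose):
    z=s["range_z"]; v,u=np.mgrid[:384,:512]
    p=cv2.undistortPoints(np.stack([u.ravel(),v.ravel()],1).astype(np.float32)[:,None],np.array(s["mtx"]),np.array(s["dist"])).reshape(384,512,2)
    P=np.dstack([p*z[...,None],z])
    return P@np.array(pose)[:3,:3].T+np.array(pose)[:3,3]
E
python3 - <<'E'
from h import *
st=sense(); print({k:np.round(v,3) for k,v in st.items()})
for n in("scene","top"):
    s=vision.snapshot(n); cv2.imwrite(f"pics/{n}0.png",s["image"]); np.savez(n+".npz",P=pts(s,s["pose"]),image=s["image"])
    print(n,np.round(s["pose"],3).tolist())
E
```

```text
{'t': np.float64(0.0), 'q': array([ 1.024,  0.528,  1.434,  0.   ,  1.181, -0.179]), 'qd': array([ 0.002, -0.   ,  0.   , -0.001,  0.002, -0.001]), 'tau': array([ 0.0000e+00, -4.4235e+01, -1.7802e+01, -0.0000e+00,  9.0000e-03,
        0.0000e+00]), 'tcp_pos': array([0.224, 0.583, 0.247]), 'tool_rot': array([ 0.183,  0.983, -0.001, -0.   ]), 'force': array([-0.715, -0.118,  0.382]), 'ft_torque': array([ 0.003, -0.026, -0.033]), 'gripper_force': np.float64(0.0), 'finger_gap': np.float64(1.0)}
scene [[0.872, -0.253, 0.418, -0.035], [-0.489, -0.449, 0.748, -1.048], [-0.001, -0.857, -0.516, 0.853], [0.0, 0.0, 0.0, 1.0]]
top [[-0.018, -0.994, 0.111, 0.411], [-1.0, 0.016, -0.017, 0.003], [0.015, -0.111, -0.994, 1.456], [0.0, 0.0, 0.0, 1.0]]
```

View pics/scene0.png

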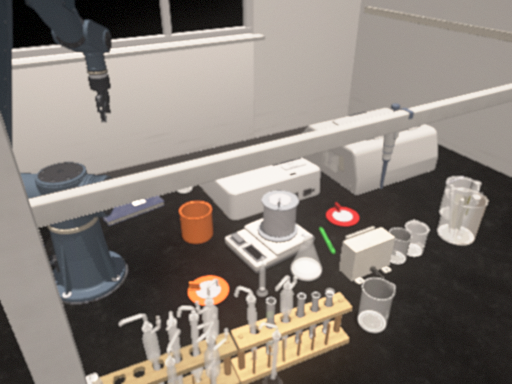

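View pics/top0.png

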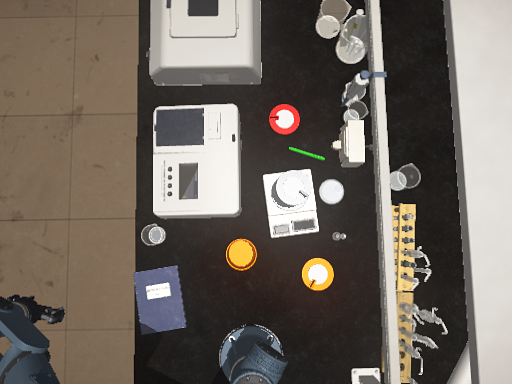

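The top view shows the balance near (290,203) with the lidded canister on it, the flask at (331,191), the cylinder at (340,236), the beaker at (152,234), an orange canister at (241,253), and red and orange lids as look-alikes. Next I'll measure the lid, tab, balance and key.

```bash
python3 - <<'E'
from h import *
d=np.load("top.npz");P=d["P"];im=d["image"]
for n,(u,v) in dict(orcan=(241,253),beaker=(152,234),flask=(331,191),cyl=(340,236),analyser=(200,215),bench=(265,100),redlid=(285,119),orlid=(318,274)).items(): print(n,P[v,u].round(3))
R=P[160:245,255:325].reshape(-1,3)
def near(lo,hi,m=None):
    q=R[(R[:,2]>lo)&(R[:,2]<hi)]; return q
for lo,hi in((.19,.205),(.165,.181),(.045,.06),(.03,.045)):
    q=near(lo,hi)
    if len(q)>3:
        (c,wh,a)=cv2.minAreaRect(q[:,:2].astype(np.float32)); print(lo,hi,len(q),"mean",q.mean(0).round(4),"rect",np.round(c,4),np.round(wh,4),round(a,1), "bbox",q.min(0).round(3),q.max(0).round(3))
q=near(.165,.181); print("disc circ",cv2.minEnclosingCircle(q[:,:2].astype(np.float32)))
q=near(.185,.21); print(q.round(3).tolist()[:40])
cv2.imwrite("pics/topc.png",cv2.resize(im[160:260,240:360],None,fx=5,fy=5,interpolation=cv2.INTER_CUBIC))
E
```

```text
orcan [0.348 0.026 0.006]
beaker [0.42  0.337 0.002]
flask [ 0.551 -0.279  0.093]
cyl [ 0.401 -0.303  0.093]
analyser [0.479 0.158 0.089]
bench [ 0.899 -0.07  -0.   ]
redlid [ 0.822 -0.139  0.016]
orlid [ 0.272 -0.239  0.013]
0.19 0.205 9 mean [ 0.538  -0.173   0.1928] rect [ 0.5372 -0.1735] [0.0248 0.0041] 55.2 bbox [ 0.53  -0.184  0.191] [ 0.545 -0.162  0.195]
0.165 0.181 698 mean [ 0.5586 -0.1439  0.1678] rect [ 0.5586 -0.1439] [0.1081 0.1084] 89.4 bbox [ 0.504 -0.198  0.165] [ 0.613 -0.09   0.18 ]
0.045 0.06 1064 mean [ 0.5256 -0.1349  0.0513] rect [ 0.524 -0.166] [0.2144 0.2078] 6.3 bbox [ 0.414 -0.265  0.045] [ 0.635 -0.054  0.06 ]
0.03 0.045 938 mean [ 0.4574 -0.159   0.0398] rect [ 0.5221 -0.1681] [0.2201 0.2118] 6.6 bbox [ 0.402 -0.267  0.03 ] [ 0.635 -0.051  0.045]
disc circ ((0.5586305260658264, -0.1437484472990036), 0.05589807778596878)
[[0.545, -0.165, 0.195], [0.543, -0.162, 0.193], [0.543, -0.166, 0.191], [0.543, -0.169, 0.191], [0.54, -0.166, 0.189], [0.54, -0.169, 0.188], [0.54, -0.172, 0.189], [0.54, -0.175, 0.188], [0.536, -0.171, 0.193], [0.537, -0.175, 0.19], [0.536, -0.178, 0.191], [0.534, -0.175, 0.187], [0.533, -0.178, 0.189], [0.533, -0.18, 0.195], [0.533, -0.183, 0.194], [0.531, -0.178, 0.186], [0.53, -0.181, 0.189], [0.53, -0.184, 0.192]]
```

View pics/topc.png

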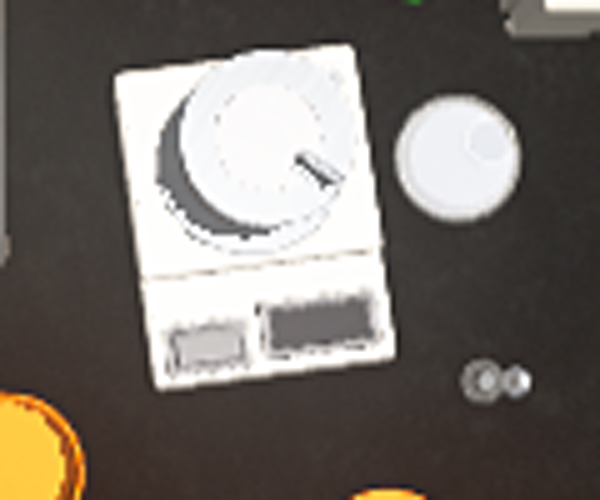

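The crop puts the lid disc at about (265,140) and the tab at about (318,172), pointing lower right. The key is at about (208,345) and the display at (320,322). The lid top measures 0.168 against an expected 0.167. The tab centre comes out near (0.5374, -0.174) with the lid's +x axis at 55°, so the tool's y axis needs to be at -35°.

```bash
python3 - <<'E'
from h import *
d=np.load("top.npz");P=d["P"];im=d["image"]
k=P[160+62:160+76,240+32:240+52].reshape(-1,3); g=im[222:236,272:292].reshape(-1,3).mean(1)
m=(k[:,2]>.048)&(k[:,2]<.056)&(g<215); q=k[m]; print("key",len(q),q.mean(0).round(4),cv2.minAreaRect(q[:,:2].astype(np.float32)))
o=P[230:275,220:262].reshape(-1,3); o=o[o[:,2]>.06]; print("orcan",o.min(0),o.max(0))
a=P[100:220,150:243].reshape(-1,3); a=a[a[:,2]>.05]; print("analyser",a.min(0),a.max(0))
E
python3 -m crank '[{"dp":[0.4,-1,0.1],"angular":[0,0,-4]},{"dp":[0.4,-1,0.1],"angular":[0,0,-4]},{"dp":[0.4,-1,0.1],"angular":[0,0,-4]},{"dp":[0.4,-1,0.1],"angular":[0,0,-4]},{"dp":[0.4,-1,0.1],"angular":[0,0,-4]},{"dp":[0.4,-1,0.1],"angular":[0,0,-4]},{"dp":[0.4,-1,0.1],"angular":[0,0,-4]},{"dp":[0.4,-1,0.1],"angular":[0,0,-4]},{"dp":[0.4,-1,0.1],"angular":[0,0,-4]},{"dp":[0.4,-1,0.1],"angular":[0,0,-4]},{"dp":[0.4,-1,0.1],"angular":[0,0,-4]},{"dp":[0.4,-1,0.1],"angular":[0,0,-4]},{"dp":[0.4,-1,0.1],"angular":[0,0,-4]}]'
```

```text
key 74 [ 0.4302 -0.1143  0.0522] ((0.4302176535129547, -0.11353839933872223), (0.023681120947003365, 0.044403500854969025), 0.12257450819015503)
orcan [ 0.30076165 -0.02459504  0.0612455 ] [0.410641   0.07342489 1.45571445]
analyser [0.410641   0.00295154 0.05008394] [0.85626265 0.31853158 1.45571445]
t: 1.4
tcp_pos: [0.3807, 0.1919, 0.2872]
tool_rot: [0.596, 0.803, -0.0, -0.0]
force: [0.9, -0.1, -0.3]
finger_gap: 0.997
gripper_force: 0.0
```

```bash
python3 -m crank '[{"dp":[0.4,-0.94,0],"angular":[0,0,-4]},{"dp":[0.4,-0.94,0],"angular":[0,0,-4]},{"dp":[0.4,-0.94,0],"angular":[0,0,-4]},{"dp":[0.4,-0.94,0],"angular":[0,0,-4]},{"dp":[0.4,-0.94,0],"angular":[0,0,-4]},{"dp":[0.4,-0.94,0],"angular":[0,0,-4]},{"dp":[0.4,-0.94,0],"angular":[0,0,-4]},{"dp":[0.4,-0.94,0],"angular":[0,0,-4]},{"dp":[0.4,-0.94,0],"angular":[0,0,-4]},{"dp":[0.4,-0.94,0],"angular":[0,0,-4]},{"dp":[0.4,-0.94,0],"angular":[0,0,-4]},{"dp":[0.4,-0.94,0],"angular":[0,0,-4]},{"dp":[0.4,-0.94,0],"angular":[0,0,-4]},{"dp":[0,0,0],"angular":[0,0,0]},{"dp":[0,0,0],"angular":[0,0,0]}]' 0.55
cat >> h.py <<'E'
from scipy.spatial.transform import Rotation as Ro
def wrist():
    st=sense(); s=vision.snapshot("wrist"); T=np.eye(4); T[:3,:3]=Ro.from_quat(st["tool_rot"]).as_matrix(); T[:3,3]=st["tcp_pos"]
    return st,s,pts(s,T@np.array(s["mount"]))
E
python3 - <<'E'
from h import *
st,s,P=wrist(); cv2.imwrite("pics/w1.png",s["image"]); np.savez("w1.npz",P=P)
print(st["tcp_pos"].round(4) if hasattr(st["tcp_pos"],'round') else st["tcp_pos"])
R=P.reshape(-1,3); R=R[(np.hypot(R[:,0]-.5586,R[:,1]+.1437)<.06)]
for lo,hi in((.164,.171),(.178,.2)):
    q=R[(R[:,2]>lo)&(R[:,2]<hi)]
    if len(q)>5: print(len(q),q.mean(0).round(4),np.percentile(q[:,2],[5,50,95]).round(4),cv2.minAreaRect(q[:,:2].astype(np.float32)),cv2.minEnclosingCircle(q[:,:2].astype(np.float32)))
E
```

```text
t: 2.9
tcp_pos: [0.5362, -0.1736, 0.2866]
tool_rot: [0.887, 0.461, -0.0, -0.001]
force: [0.4, 1.1, -0.5]
finger_gap: 0.445
gripper_force: 0.0
[ 0.5362 -0.1736  0.2866]
12063 [ 0.5614 -0.14    0.1681] [0.1668 0.1681 0.1694] ((0.5592891573905945, -0.14324712753295898), (0.11128424108028412, 0.11123926192522049), 14.330611228942871) ((0.5592023134231567, -0.14325690269470215), 0.05617962405085564)
239 [ 0.5382 -0.1716  0.1917] [0.1844 0.1925 0.1937] ((0.5373427867889404, -0.1728464961051941), (0.027367517352104187, 0.0051802038215100765), 54.908424377441406) ((0.5369781255722046, -0.17259028553962708), 0.013841995969414711)
```

View pics/w1.png

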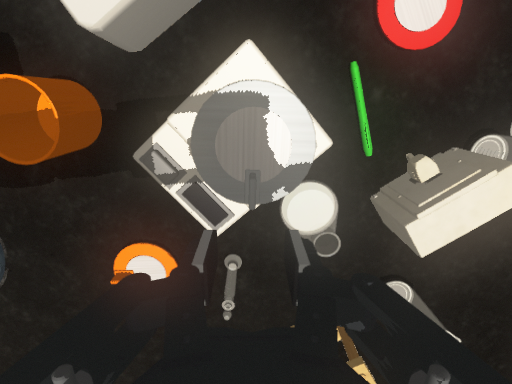

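The wrist view shows the steel lid at (252,140) with its tab at (252,190), lying in line between the fingers at (205,250) and (300,250). The tab centre measures (0.5375, -0.173) at 55°, with its top at 0.1925. I'll descend to TCP z 0.189 and close.

```bash
python3 -m crank '[{"dp":[0.04,0.02,-0.5],"angular":[0,0,0]},{"dp":[0,0,-0.5],"angular":[0,0,0]},{"dp":[0,0,-0.5],"angular":[0,0,0]},{"dp":[0,0,-0.5],"angular":[0,0,0]},{"dp":[0,0,-0.5],"angular":[0,0,0]},{"dp":[0,0,-0.4],"angular":[0,0,0]},{"dp":[0,0,-0.3],"angular":[0,0,0]},{"dp":[0,0,-0.05],"angular":[0,0,0]},{"dp":[0,0,0],"angular":[0,0,0]}]'
python3 -m crank '[{"dp":[0,0,0],"angular":[0,0,0]},{"dp":[0,0,0],"angular":[0,0,0]},{"dp":[0,0,0],"angular":[0,0,0]},{"dp":[0,0,0],"angular":[0,0,0]},{"dp":[0,0,0],"angular":[0,0,0]},{"dp":[0,0,0],"angular":[0,0,0]},{"dp":[0,0,0],"angular":[0,0,0]},{"dp":[0,0,0],"angular":[0,0,0]}]' 1 50
```

```text
t: 3.85
tcp_pos: [0.5379, -0.1726, 0.1898]
tool_rot: [0.887, 0.461, -0.0, -0.0]
force: [0.2, -0.3, 0.6]
finger_gap: 0.451
gripper_force: 0.0
t: 4.65
tcp_pos: [0.5385, -0.1732, 0.1906]
tool_rot: [0.887, 0.461, 0.001, 0.001]
force: [-0.7, -0.5, 5.8]
finger_gap: 0.057
gripper_force: 51.5
```

```bash
python3 -m crank '[{"dp":[0.02,0.03,0.105],"angular":[-1.64,1.15,0]},{"dp":[0.022,0.031,0.105],"angular":[-1.64,1.15,0]},{"dp":[0.025,0.036,0.102],"angular":[-1.64,1.15,0]},{"dp":[0.026,0.036,0.102],"angular":[-1.64,1.15,0]},{"dp":[0.03,0.042,0.099],"angular":[-1.64,1.15,0]},{"dp":[0.03,0.042,0.099],"angular":[-1.64,1.15,0]},{"dp":[0.033,0.047,0.095],"angular":[-1.64,1.15,0]},{"dp":[0.033,0.047,0.095],"angular":[-1.64,1.15,0]},{"dp":[0,0,0],"angular":[0,0,0]},{"dp":[0,0,0],"angular":[0,0,0]},{"dp":[0,0,0],"angular":[0,0,0]}]'
python3 - <<'E'
from h import *
st,s,P=wrist(); cv2.imwrite("pics/w2.png",s["image"])
z=Ro.from_quat(st["tool_rot"]).as_matrix()[:,2]; print("tool tilt",np.arccos(-z[2]),st["tcp_pos"])
t=vision.snapshot("top"); P2=pts(t,t["pose"])
for Q in (P,P2):
    R=Q.reshape(-1,3); R=R[np.hypot(R[:,0]-.56,R[:,1]+.14)<.062]; R=R[(R[:,2]>.155)&(R[:,2]<.21)]
    u=np.array([.574,.819]); r=(R[:,:2]-[.5592,-.1433])@u
    lat=(R[:,:2]-[.5592,-.1433])@np.array([-.819,.574]); m=(abs(lat)>.012)
    c=np.polyfit(r[m],R[m,2],1); res=R[:,2]-np.polyval(c,r); g=m&(abs(res)<.003); c=np.polyfit(r[g],R[g,2],1)
    print(g.sum(),"tilt",-np.arctan(c[0]),"r range",r[g].min(),r[g].max(),"z top at max r",np.polyval(c,r[g].max()))
E
```

```text
t: 5.75
tcp_pos: [0.544, -0.1633, 0.2134]
tool_rot: [0.879, 0.457, -0.124, 0.064]
force: [0.5, 1.1, -0.5]
finger_gap: 0.052
gripper_force: 50.8
tool tilt 0.27915496844818916 [ 0.54398974 -0.16334653  0.21343024]
21271 tilt 0.2805785870626537 r range -0.0469281977155968 0.055379724667763516 z top at max r 0.16652998892319798
65 tilt 0.27713371281167726 r range -0.04714730560157504 0.05244743359470441 z top at max r 0.16576804893333286
```

View pics/w2.png

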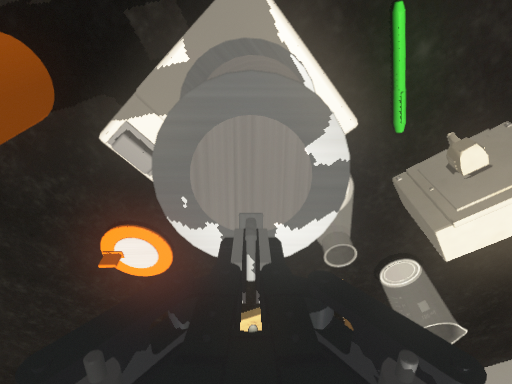

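The lid is tipped 0.28 rad with its heel underside at about 0.162, which is rim height. In the image the disc is at (250,170), tilted over the canister. Now I'll lift, level and carry it.

```bash
python3 -m crank '[{"dp":[0,0,0.2],"angular":[0,0,0]},{"dp":[0,0,0.4],"angular":[0,0,0]},{"dp":[0,0,0.4],"angular":[0,0,0]},{"dp":[0,0,0.4],"angular":[1.64,-1.15,0]},{"dp":[0,0,0.4],"angular":[1.64,-1.15,0]},{"dp":[0,0,0.2],"angular":[1.64,-1.15,0]},{"dp":[0,0,0],"angular":[1.64,-1.15,0]},{"dp":[0,0,0],"angular":[1.64,-1.15,0]},{"dp":[0,0,0],"angular":[1.64,-1.15,0]},{"dp":[0,0,0],"angular":[1.64,-1.15,0]},{"dp":[0,0,0],"angular":[1.64,-1.15,0]},{"dp":[0,0,0],"angular":[0,0,0]}]'
python3 -m crank '[{"dp":[-0.17,0.3,0],"angular":[0,0,0]},{"dp":[-0.28,0.5,0],"angular":[0,0,0]},{"dp":[-0.41,0.73,0],"angular":[0,0,0]},{"dp":[-0.41,0.73,0],"angular":[0,0,0]},{"dp":[-0.41,0.73,0],"angular":[0,0,0]},{"dp":[-0.41,0.73,0],"angular":[0,0,0]},{"dp":[-0.41,0.73,0],"angular":[0,0,0]},{"dp":[-0.41,0.73,0],"angular":[0,0,0]},{"dp":[-0.41,0.73,0],"angular":[0,0,0]},{"dp":[-0.41,0.73,0],"angular":[0,0,0]},{"dp":[-0.41,0.73,0],"angular":[0,0,0]},{"dp":[-0.41,0.73,0],"angular":[0,0,0]},{"dp":[-0.41,0.73,0],"angular":[0,0,0]},{"dp":[-0.22,0.4,0],"angular":[0,0,0]},{"dp":[-0.12,0.2,0],"angular":[0,0,0]},{"dp":[0,0,0],"angular":[0,0,0]},{"dp":[0,0,0],"angular":[0,0,0]}]'
python3 - <<'E'
from h import *
st=sense(); z=Ro.from_quat(st["tool_rot"]).as_matrix()[:,2]; print(z.round(3))
t=vision.snapshot("top"); P2=pts(t,t["pose"]); s=vision.snapshot("scene"); cv2.imwrite("pics/s2.png",s["image"])
c=np.hstack([t["image"]]); cv2.imwrite("pics/t2.png",c)
R=P2.reshape(-1,3); R=R[np.hypot(R[:,0]-.559,R[:,1]+.143)<.07]; R=R[(R[:,2]>.155)&(R[:,2]<.17)]
print("rim",len(R),R.mean(0),cv2.minEnclosingCircle(R[:,:2].astype(np.float32)))
E
```

```text
t: 7.05
tcp_pos: [0.5442, -0.1644, 0.2752]
tool_rot: [0.888, 0.461, 0.0, 0.001]
force: [-0.0, -0.1, -0.5]
finger_gap: 0.052
gripper_force: 50.7
t: 8.75
tcp_pos: [0.3855, 0.1195, 0.2741]
tool_rot: [0.887, 0.462, 0.0, 0.0]
force: [0.1, 0.7, -0.6]
finger_gap: 0.052
gripper_force: 50.7
[ 0.001 -0.    -1.   ]
rim 140 [ 0.56083847 -0.14680585  0.16071731] ((0.5588170886039734, -0.14439387619495392), 0.05041038617491722)
```

View pics/t2.png

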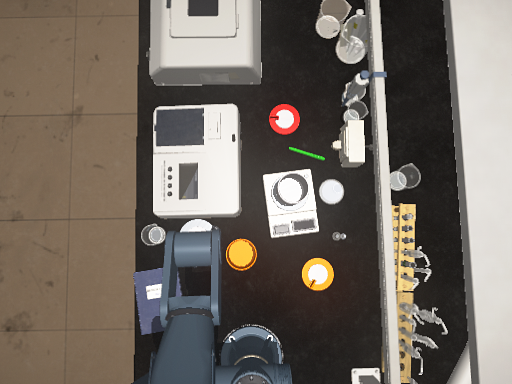

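The lid is held, visible at (197,225), and the canister stands undisturbed at (290,190), its rim centre unmoved. Next I'll lower the lid.

```bash
python3 -m crank '[{"dp":[0,0,-0.3],"angular":[0,0,0]},{"dp":[0,0,-0.7],"angular":[0,0,0]},{"dp":[0,0,-0.7],"angular":[0,0,0]},{"dp":[0,0,-0.7],"angular":[0,0,0]},{"dp":[0,0,-0.7],"angular":[0,0,0]},{"dp":[0,0,-0.7],"angular":[0,0,0]},{"dp":[0,0,-0.7],"angular":[0,0,0]},{"dp":[0,0,-0.7],"angular":[0,0,0]},{"dp":[0,0,-0.7],"angular":[0,0,0]},{"dp":[0,0,-0.7],"angular":[0,0,0]},{"dp":[0,0,-0.6],"angular":[0,0,0]},{"dp":[0,0,-0.3],"angular":[0,0,0]},{"dp":[0,0,0],"angular":[0,0,0]},{"dp":[0,0,0],"angular":[0,0,0]}]'
python3 - <<'E'
from h import *
st,s,P=wrist()
zt=st["tcp_pos"][2]; R=P.reshape(-1,3); c=np.array([.4065,.150])
r=np.hypot(*(R[:,:2]-c).T); m=(r<.052)&(abs(R[:,2]-(zt-.0236))<.008); A=np.c_[R[m,:2]-c,np.ones(m.sum())]
k=np.linalg.lstsq(A,R[m,2],rcond=None)[0]; print(m.sum(),k.round(4),"plug bottom",k[2]-.021,zt)
E
```

```text
t: 10.25
tcp_pos: [0.3857, 0.1192, 0.0489]
tool_rot: [0.887, 0.461, -0.0, -0.0]
force: [0.3, -0.0, -2.0]
finger_gap: 0.057
gripper_force: 50.7
25037 [-0.0052 -0.0043  0.0264] plug bottom 0.005445908428960856 0.04888025168580848
```

```bash
python3 -m crank '[{"dp":[0,0,-0.15],"angular":[0,0,0]},{"dp":[0,0,-0.1],"angular":[0,0,0]},{"dp":[0,0,-0.07],"angular":[0,0,0]},{"dp":[0,0,-0.04],"angular":[0,0,0]},{"dp":[0,0,0],"angular":[0,0,0]},{"dp":[0,0,0],"angular":[0,0,0]}]'
python3 -m crank '[{"dp":[0,0,-0.02],"angular":[0,0,0]},{"dp":[0,0,0],"angular":[0,0,0]},{"dp":[0,0,0],"angular":[0,0,0]}]'
```

```text
t: 10.9
tcp_pos: [0.3854, 0.1195, 0.0381]
tool_rot: [0.887, 0.461, -0.0, -0.0]
force: [-0.2, -0.7, -1.0]
finger_gap: 0.052
gripper_force: 50.7
t: 11.2
tcp_pos: [0.3855, 0.1194, 0.0375]
tool_rot: [0.887, 0.461, 0.0, 0.0]
force: [-0.4, 0.3, -1.1]
finger_gap: 0.058
gripper_force: 50.7
```

```bash
python3 -m crank '[{"dp":[0,0,-0.02],"angular":[0,0,0]},{"dp":[0,0,0],"angular":[0,0,0]},{"dp":[0,0,0],"angular":[0,0,0]}]'
python3 -m crank '[{"dp":[0,0,-0.02],"angular":[0,0,0]},{"dp":[0,0,0],"angular":[0,0,0]},{"dp":[0,0,0],"angular":[0,0,0]}]'
```

```text
t: 11.5
tcp_pos: [0.3854, 0.1194, 0.0368]
tool_rot: [0.887, 0.461, -0.0, -0.0]
force: [1.2, -0.4, -1.2]
finger_gap: 0.051
gripper_force: 50.7
t: 11.8
tcp_pos: [0.3855, 0.1194, 0.0366]
tool_rot: [0.887, 0.461, 0.0, 0.0]
force: [-0.4, -0.6, 5.3]
finger_gap: 0.05
gripper_force: 51.4
```

Contact with the bench shows as 5 N. I'll release gently, then rise.

```bash
python3 -m crank '[{"dp":[0,0,0],"angular":[0,0,0]},{"dp":[0,0,0],"angular":[0,0,0]},{"dp":[0,0,0],"angular":[0,0,0]},{"dp":[0,0,0],"angular":[0,0,0]},{"dp":[0,0,0],"angular":[0,0,0]},{"dp":[0,0,0],"angular":[0,0,0]}]' 0.55 20
python3 -m crank '[{"dp":[0,0,0.2],"angular":[0,0,0]},{"dp":[0,0,0.5],"angular":[0,0,0]},{"dp":[0,0,0.8],"angular":[0,0,0]},{"dp":[0,0,0.8],"angular":[0,0,0]},{"dp":[0,0,0.8],"angular":[0,0,0]},{"dp":[0,0,0.8],"angular":[0,0,0]},{"dp":[0,0,0.6],"angular":[0,0,0]},{"dp":[0,0,0],"angular":[0,0,0]}]'
python3 - <<'E'
from h import *
st,s,P=wrist(); cv2.imwrite("pics/w3.png",s["image"])
R=P.reshape(-1,3); c=np.array([.4065,.150])
r=np.hypot(*(R[:,:2]-c).T); m=(r<.05)&(abs(R[:,2]-.014)<.006); A=np.c_[R[m,:2]-c,np.ones(m.sum())]
k=np.linalg.lstsq(A,R[m,2],rcond=None)[0]; print(m.sum(),k.round(4),st["tcp_pos"])
E
```

```text
t: 12.4
tcp_pos: [0.3854, 0.1194, 0.0362]
tool_rot: [0.887, 0.461, -0.0, -0.0]
force: [-0.3, 0.1, 0.7]
finger_gap: 0.448
gripper_force: 0.0
t: 13.2
tcp_pos: [0.3866, 0.1195, 0.1735]
tool_rot: [0.887, 0.461, 0.003, 0.001]
force: [0.7, 0.3, -0.5]
finger_gap: 0.445
gripper_force: 0.0
7281 [-0.0052 -0.0046  0.0142] [0.38661708 0.11954051 0.17353698]
```

View pics/w3.png

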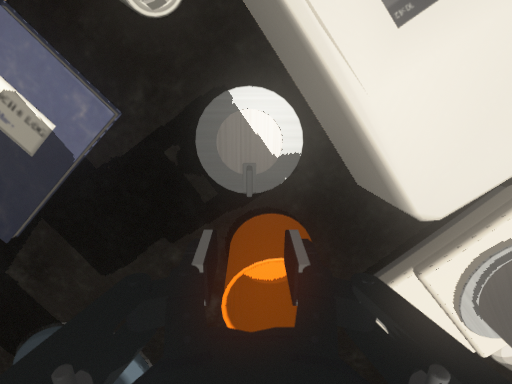

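The lid lies flat and level on the bench at (250,138), with its tab up at (250,178) and its top at 0.0142. Before pressing the key I'll check how far the wrist camera sticks out toward the canister.

```bash
python3 - <<'E'
from h import *
print(np.round(vision.snapshot("wrist")["mount"],3))
E
```

```text
[[-0.    -0.951 -0.31   0.078]
 [ 1.    -0.    -0.001 -0.   ]
 [ 0.001 -0.31   0.951 -0.126]
 [ 0.     0.     0.     1.   ]]
```

The camera stays clear in the current orientation, so I'll shut the fingers and move over the key.

```bash
python3 -m crank '[{"dp":[0.1,-0.5,0],"angular":[0,0,0]},{"dp":[0.15,-0.8,0],"angular":[0,0,0]},{"dp":[0.15,-0.8,0],"angular":[0,0,0]},{"dp":[0.15,-0.8,0],"angular":[0,0,0]},{"dp":[0.15,-0.8,0],"angular":[0,0,0]},{"dp":[0.15,-0.8,0],"angular":[0,0,0]},{"dp":[0.15,-0.8,0],"angular":[0,0,0]},{"dp":[0.15,-0.8,0],"angular":[0,0,0]},{"dp":[0.15,-0.8,0],"angular":[0,0,0]},{"dp":[0.15,-0.8,0],"angular":[0,0,0]},{"dp":[0,-0.08,0],"angular":[0,0,0]},{"dp":[0,0,0],"angular":[0,0,0]}]' 1 20
python3 -m crank '[{"dp":[0,0,-0.4],"angular":[0,0,0]},{"dp":[0,0,-0.6],"angular":[0,0,0]},{"dp":[0,0,-0.6],"angular":[0,0,0]},{"dp":[0,0,-0.6],"angular":[0,0,0]},{"dp":[0,0,-0.5],"angular":[0,0,0]},{"dp":[0,0,-0.3],"angular":[0,0,0]},{"dp":[0,0,-0.15],"angular":[0,0,0]},{"dp":[0,0,0],"angular":[0,0,0]},{"dp":[0,0,0],"angular":[0,0,0]}]'
python3 - <<'E'
from h import *
st,s,P=wrist(); cv2.imwrite("pics/w4.png",s["image"])
t=vision.snapshot("scene"); 
R=P.reshape(-1,3); q=R[(abs(R[:,0]-.43)<.012)&(abs(R[:,1]+.114)<.02)&(R[:,2]<.07)]; print(len(q),np.percentile(q[:,2],[10,50,90]) if len(q) else '')
E
```

```text
t: 14.5
tcp_pos: [0.428, -0.1138, 0.1702]
tool_rot: [0.888, 0.46, -0.001, -0.001]
force: [-0.5, -0.8, 0.4]
finger_gap: -0.003
gripper_force: 0.0
t: 15.4
tcp_pos: [0.4291, -0.1138, 0.0771]
tool_rot: [0.887, 0.461, 0.0, 0.0]
force: [0.4, -0.0, -0.8]
finger_gap: 0.006
gripper_force: 0.0
1513 [0.05230164 0.05425499 0.05566605]
```

View pics/w4.png

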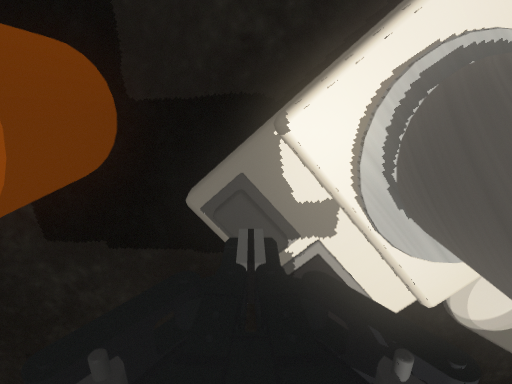

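The shut fingertips at (252,235) are over the grey key at (245,215). I'll press in small steps.

```bash
Z='{"dp":[0,0,0],"angular":[0,0,0]}'; python3 -m crank '[{"dp":[0,0,-0.1],"angular":[0,0,0]},{"dp":[0,0,-0.1],"angular":[0,0,0]},{"dp":[0,0,0],"angular":[0,0,0]},{"dp":[0,0,0],"angular":[0,0,0]}]'
python3 -m crank '[{"dp":[0,0,-0.03],"angular":[0,0,0]},{"dp":[0,0,0],"angular":[0,0,0]},{"dp":[0,0,0],"angular":[0,0,0]}]'
python3 -m crank '[{"dp":[0,0,-0.03],"angular":[0,0,0]},{"dp":[0,0,0],"angular":[0,0,0]},{"dp":[0,0,0],"angular":[0,0,0]}]'
python3 -m crank '[{"dp":[0,0,-0.03],"angular":[0,0,0]},{"dp":[0,0,0],"angular":[0,0,0]},{"dp":[0,0,0],"angular":[0,0,0]}]'
```

```text
t: 15.9
tcp_pos: [0.4289, -0.114, 0.0707]
tool_rot: [0.887, 0.461, -0.0, -0.0]
force: [0.2, -0.1, -1.5]
finger_gap: -0.0
gripper_force: 0.0
t: 16.2
tcp_pos: [0.4289, -0.114, 0.07]
tool_rot: [0.887, 0.461, 0.0, 0.0]
force: [0.4, 0.4, 1.8]
finger_gap: 0.002
gripper_force: 1.0
t: 16.5
tcp_pos: [0.429, -0.114, 0.0691]
tool_rot: [0.887, 0.461, 0.0, 0.0]
force: [-0.7, 0.3, 4.0]
finger_gap: 0.0
gripper_force: 1.9
t: 16.8
tcp_pos: [0.429, -0.114, 0.0681]
tool_rot: [0.887, 0.461, 0.0, 0.0]
force: [-0.8, -0.3, 3.9]
finger_gap: 0.0
gripper_force: 2.0
```

```bash
python3 -m crank '[{"dp":[0,0,-0.03],"angular":[0,0,0]},{"dp":[0,0,0],"angular":[0,0,0]},{"dp":[0,0,0],"angular":[0,0,0]}]'
python3 -m crank '[{"dp":[0,0,-0.03],"angular":[0,0,0]},{"dp":[0,0,0],"angular":[0,0,0]},{"dp":[0,0,0],"angular":[0,0,0]}]'
python3 -m crank '[{"dp":[0,0,-0.025],"angular":[0,0,0]},{"dp":[0,0,0],"angular":[0,0,0]},{"dp":[0,0,0],"angular":[0,0,0]}]'
```

```text
t: 17.1
tcp_pos: [0.429, -0.114, 0.0671]
tool_rot: [0.887, 0.461, -0.0, -0.0]
force: [-0.6, -0.4, 3.7]
finger_gap: 0.002
gripper_force: 1.4
t: 17.4
tcp_pos: [0.429, -0.114, 0.0662]
tool_rot: [0.887, 0.461, -0.0, 0.0]
force: [0.1, -1.8, 2.5]
finger_gap: -0.001
gripper_force: 1.1
t: 17.7
tcp_pos: [0.429, -0.114, 0.0655]
tool_rot: [0.887, 0.461, 0.0, 0.0]
force: [-0.7, -0.4, 2.3]
finger_gap: -0.0
gripper_force: 1.3
```

```bash
python3 -m crank '[{"dp":[0,0,-0.025],"angular":[0,0,0]},{"dp":[0,0,0],"angular":[0,0,0]},{"dp":[0,0,0],"angular":[0,0,0]}]'
python3 -m crank '[{"dp":[0,0,0.1],"angular":[0,0,0]},{"dp":[0,0,0.3],"angular":[0,0,0]},{"dp":[0,0,0.6],"angular":[0,0,0]},{"dp":[0,0,0.8],"angular":[0,0,0]},{"dp":[0,0,0.8],"angular":[0,0,0]},{"dp":[0,0,0.8],"angular":[0,0,0]},{"dp":[-0.3,0,0.8],"angular":[0,0,0]},{"dp":[0,0,0.5],"angular":[0,0,0]},{"dp":[0,0,0],"angular":[0,0,0]},{"dp":[0,0,0],"angular":[0,0,0]},{"dp":[0,0,0],"angular":[0,0,0]}]'
python3 - <<'E'
from h import *
st,s,P=wrist(); R=P.reshape(-1,3)
q=R[(abs(R[:,0]-.43)<.008)&(abs(R[:,1]+.114)<.015)&(R[:,2]<.07)]; print("key",len(q),np.median(q[:,2]) if len(q) else '')
t=vision.snapshot("top"); R=pts(t,t["pose"]).reshape(-1,3)
m=R[(np.hypot(R[:,0]-.559,R[:,1]+.143)<.07)&(R[:,2]>.155)&(R[:,2]<.17)]; print("rim",len(m),cv2.minEnclosingCircle(m[:,:2].astype(np.float32)))
m=R[(np.hypot(R[:,0]-.4065,R[:,1]-.15)<.065)&(R[:,2]>.009)&(R[:,2]<.02)]; print("lid",len(m),m.mean(0),cv2.minEnclosingCircle(m[:,:2].astype(np.float32)))
E
```

```text
t: 18.0
tcp_pos: [0.429, -0.114, 0.0648]
tool_rot: [0.887, 0.461, 0.0, 0.0]
force: [-1.6, -1.6, 4.8]
finger_gap: 0.001
gripper_force: 2.0
t: 19.1
tcp_pos: [0.4194, -0.1136, 0.205]
tool_rot: [0.887, 0.461, -0.0, -0.001]
force: [-0.6, -0.2, -0.1]
finger_gap: -0.001
gripper_force: 0.0
key 438 0.05438253022804854
rim 137 ((0.5589731931686401, -0.14372991025447845), 0.05063365399837494)
lid 708 [0.40506605 0.14907426 0.01319445] ((0.4053053855895996, 0.14778926968574524), 0.05584760382771492)
```

The force dropped at the click and then rose again, so the key went past its click, and it is back up. The lid is flat and the canister is in place, so I'm handing in.

```bash
python3 -c "
from station import order; print(order.sign_off())"
```

```text
the job is handed in; nothing more can be done
None
```

The lid was tipped up to 0.28 rad and laid flat on the bench, tab up. The key was pressed past its click and came back up, the canister stands where it was, and the job was handed in at about 19 s with no verdict returned.

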